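# Build up the lathe's spring pack on its arbor

## Robot

A 7-joint arm with a two-finger parallel gripper is mounted at the origin on the work surface. World frame = base frame: x ahead of the robot, y to its left, z up, the work surface at z = 0. Lengths are in mm, angles in rad, forces in N, time in s.
With the tool pointing down it reaches from about 400 to 850 mm from the base axis. Payload 4.5 kg.
Tool frame: the origin (TCP) lies on the centre line of the jaws, within the pads' length; the fingertips stand env.tips_ahead ahead of it and the grasp point (between the pads) is the TCP (env.tips_ahead is the distance from the TCP to the fingertips, in mm); z points along the fingers, y is the line along which they close (so a half turn about z gives the same grasp; the last joint's range is limited). The gripper opens to 88 mm and grips with 3 to 60 N. Pads are 18 mm wide; open, the fingers measure 123 mm over their backs; the gripper's body (75 mm by 187 mm) begins 45 mm behind the grasp point.
Start: joints at [1.289, 0.689, -0.195, 1.565, 0.157, 0.902, -0.215], TCP at [194.139, -594.106, 257.743] pointing down, gripper open.
Joint ranges: [-3.01, 3.01], [-0.46, 2.08], [-1.47, 1.51], [0.13, 2.56], [-1, 4.14], [0.04, 2.09], [-2.66, 2.66]. Speed limits (rad/s): [2.57, 2.57, 3.14, 3.14, 3.14, 3.14, 3.14].

## Interface

Orientations are given as a unit quaternion [x, y, z, w].
In Python, from bench import env, imaging gives the robot as it stands. The module is installed in compiled form; this text tells all that it offers.
- The arm moves only by the tool apply_moves, never from a script. Its argument "series" is one flat list of numbers, 6 for each row, row after row: the shift along the tool's x, y, z in cm, then the turn, a rotation vector about the tool's x, y, z in rad. A call has 1 to 12 rows; each row shifts and turns the commanded pose from where the row before left it, along the tool's axes as they then stand; what a row does not reach is not made up. A row lasts 1/12 s, in which the tool goes at most 41.7 mm and 7.16 degrees, less where a joint would pass 70% of its speed; a pose out of reach is approached as far as the arm can. A call with a gripper value outside its range is refused whole. "hand" is the closure, from -1 (fully open) to 1 (shut), so that 0 is half open, set as the call begins (left out, the last holds). The fingers move at their own pace and stop on an object; "newtons" is the grip in N (left out, the last holds). Time passes only in rows, so rows that do not move let the fingers close. It gives the time, the measured TCP pose, the force, the opening and the grip force at its end, in the units of the state.
- env.get_state(): the state, without advancing time (a new reading comes with each control period).
- imaging.grab_frame(name): name is "scene" or "side" or "wrist"; returns a dict with "img" (400x640x3 uint8, red, green, blue), "fx", "fy", "cx", "cy" (pixels), "R" (3x3) and "t" (3): a world point X has camera coordinates R X + t; the wrist camera has in their place "T_tool_cam" (4x4, takes a point from camera to tool coordinates, whose origin is the TCP and whose axes are the flange's). Camera axes: x right, y down, z forward; pixel columns grow to the right and rows downward; lengths in mm; the calibration is good to about 2 mm. A picture is of the moment at which its call begins: read the wrist's pose just before it. There is no depth.
- env.job_done(): hands the job in; it is judged then, once.
Trained networks look in a picture, given as the dict that the camera call returned (one of the last four; its "shot" number tells which), for a name from the list of things; names that differ only in an ending like _2 or _b are one class to them, and where a whole thing is asked for, a point or a joint stands for the part that bears it (a point fixed in the world has none). Each returns a list of dicts, best first, with "p" (0 to 1); they miss things now and then, are a little off and sometimes report something else, mostly with a low value. They report only what shows in the picture. A call takes as long as a camera call. They do not tell look-alikes from the thing itself.
- imaging.recognise(picture, query): "centre" ([x, y, z] in mm, in the coordinates of the camera as it stood for that picture, good to about 4 mm: the middle of the surface that is visible of it).
- imaging.regions_of(picture, query): "region" (400x640 bool, what is visible of it).
- imaging.pinpoint(picture, query): "centre" ([x, y, z] in mm, in the coordinates of the camera as it stood for that picture, good to about 4 mm: a listed point, or the origin of a listed thing).
The state is a dict: "time_s": time; "joint_pos": joint angles; "qd": joint speeds; "joint_efforts": joint torques, N m; "position": TCP position; "ee_rot": TCP orientation; "ft_force": force on the tool from outside, world axes, zero at the start; "moment": the same for the moment, N m; "opening": finger opening in mm; "finger_force": force on a finger pad.
Only numpy, scipy, OpenCV 4.12 (cv2) and the standard library are available. Lean on these libraries where they do the work, as an engineer would, in place of code of your own. Each camera call takes 0.05 s, during which the arm holds its last target. There are 200 camera calls.

## Task

One cone spring washer is already on the upright steel arbor, narrow end up. Put the two loose cone washers on the arbor as they lie, without turning them over, so that the faces alternate up the stack: first the one that lies wide rim up, so that narrow end meets narrow end, then the one that lies narrow end up, so that wide rim meets wide rim. Leave the flat ring where it lies.

Things in the scene. Friction and masses are not known exactly. Their poses are not given: they have to be found in the camera images.
- dish_washer (a point): Loose cone-shaped steel spring washer, 64 mm outside diameter, 28 mm round hole, 20 mm high, wall 8 mm thick, about 160 g. It lies wide rim up, like a shallow dish with a hole: its narrow end is at the bottom, and the outer rim is an upright band 8 mm high, from 12 mm up to the top. It goes on first. The point is its centre, 10 mm above its underside; z up; round, so yaw does not matter.
- dome_washer (a point): Loose cone-shaped steel spring washer, 64 mm outside diameter, 28 mm round hole, 20 mm high, wall 8 mm thick, about 160 g. It lies narrow end up, like a low dome with a hole: the outer rim is an upright band 8 mm high, the lowest 8 mm of it. It goes on second. The point is its centre, 10 mm above its underside; z up; round, so yaw does not matter.
- arbor_seat (a point): Fixed upright steel pin, 18 mm diameter, on a green base plate 110 x 110 x 20 mm. The point is on the pin's axis at the plate's top, 20 mm above the bench; z up. The pin rises 68 mm above it, the last 12 mm tapering to a 6 mm tip. An identical washer, narrow end up, is fixed on it from 0 to 20 mm above this point; the next will stand at 20 to 40 mm, the last at 40 to 60 mm.
- flat_ring (a point): A loose flat steel ring, not coned, 46 mm outside diameter, 24 mm hole, 10 mm high: the wrong part, to be left alone. The point is its centre, half-way up (5 mm).
Things that resemble listed ones, but are neither listed nor needed, are in the scene too. Leave any yellow look-alike of the part that bears dome_washer alone. What is shaped like the part that bears dish_washer but pink is not meant.

How it is judged (in metres and radians):
On the way, in this order (a step that is already met when the one before it is completed fails the run):
1. the washer that lay wide rim up sits on the arbor, narrow end down on the first washer (horizontal distance between dish_washer and arbor_seat below 0.012 m and z of dish_washer in the frame of arbor_seat between 0.025 and 0.035 m and angle between dish_washer's own z axis and vertical below 0.17 rad), for 0.2 s.
2. the washer that lay narrow end up sits on top of it, wide rim on wide rim (horizontal distance between dome_washer and arbor_seat below 0.012 m and z of dome_washer in the frame of arbor_seat between 0.045 and 0.055 m and angle between dome_washer's own z axis and vertical below 0.17 rad), for 0.2 s.
At the end, for the whole second after the job is handed in: Both cone washers are on the arbor at rest, within 12 mm of its axis and level within 10 degrees: the wide-rim-up one directly on the fixed washer (centre 30 mm above the base plate), the narrow-end-up one directly on that (centre 50 mm), heights within 5 mm; flat ring within 30 mm of its start (all of step 1 and all of step 2 and linear speed of each of dish, dome below 0.02 m/s); the robot touches nothing.
It fails at once if the flat ring is moved more than 30 mm (distance of flat_ring from where it was at the start of the episode above 0.03 m).
It also fails if it takes over 64 s, if anything falls off the work surface, if the arm or the gripper's body presses on something with over 40 N, if the wrist force passes 120 N, or if a joint passes its speed limit or range.

## Working session

There is one attempt and no reset: what is moved stays moved. The work goes in short steps, Python scripts to look and compute and a tool call to move; the robot and the scene stay as the last step left them, time stands still between calls to the robot, and variables do not carry over. Pictures are saved under pics/ and viewed, at most 10 in all, crops included, and the job is handed in when it is done.

Besides the shell and the picture viewer there is one more tool, called after "Call:" by a JSON object that holds its "fn" and its "kwargs". apply_moves: Moves the arm, as the interface text tells. Its arguments: {"type":"object","properties":{"series":{"type":"array"},"hand":{"type":"number"},"newtons":{"type":"number"}},"required":["series"]}

```bash
mkdir -p pics
cat > h.py <<'E'
import numpy as np, cv2
from bench import env, imaging
from scipy.spatial.transform import Rotation as Rn
def w(f,c,st=None):
    c=np.array(c,float)
    if 'R' in f: return np.array(f['R']).T@(c-np.array(f['t']))
    T=np.array(f['T_tool_cam']); p=T[:3,:3]@c+T[:3,3]
    return Rn.from_quat(st['ee_rot']).apply(p)+np.array(st['position'])
def px(f,c): return [round(f['fx']*c[0]/c[2]+f['cx']),round(f['fy']*c[1]/c[2]+f['cy'])]
def save(f,n): cv2.imwrite('pics/'+n,f['img'][:,:,::-1])
E
python3 - <<'E'
from h import *
s=env.get_state(); print(s, env.tips_ahead)
a=[]
for n in ['scene','side']:
    f=imaging.grab_frame(n); a.append(f['img'])
    for q in ['dish_washer','dome_washer','arbor_seat','flat_ring']:
        for d in imaging.pinpoint(f,q): print(n,q,round(d['p'],2),w(f,d['centre']).round(),px(f,d['centre']))
    save(f,n+'0.png')
E
```

```text
{'time_s': 0.0, 'joint_pos': array([ 1.28878302,  0.68999077, -0.19452966,  1.56633196,  0.15730375,
        0.90250924, -0.21505349]), 'qd': array([-0.00035621, -0.00110506,  0.00109039,  0.00223245, -0.0003332 ,
       -0.00010255, -0.00073552]), 'joint_efforts': array([-6.83306607e-04, -5.27556145e+01, -1.26735717e+00, -1.53427845e+01,
       -5.27163979e-02,  6.42619343e-03,  1.59798583e-04]), 'position': array([ 193.89480079, -593.53484926,  256.90938791]), 'ee_rot': array([ 9.87546895e-01,  1.57322214e-01, -2.07727038e-04, -8.99347341e-04]), 'ft_force': array([-0.71444081, -0.2645749 ,  0.35529845]), 'moment': array([-0.02638147, -0.01535732,  0.07065212]), 'finger_force': 0.0, 'opening': 87.86207525362931} 19.0
scene dish_washer 0.74 [ 456. -237.   11.] [320, 157]
scene dish_washer 0.67 [ 457. -128.   14.] [338, 174]
scene dome_washer 0.88 [ 712. -239.   12.] [236, 179]
scene dome_washer 0.73 [ 605. -257.   10.] [270, 166]
scene dome_washer 0.64 [ 568. -141.   14.] [300, 183]
scene arbor_seat 0.68 [485.  31.  20.] [362, 208]
scene flat_ring 0.59 [468. 254.   7.] [428, 273]
side dish_washer 0.77 [ 454. -236.   10.] [345, 318]
side dish_washer 0.69 [ 458. -123.   11.] [306, 274]
side dome_washer 0.96 [ 599. -253.    9.] [424, 287]
side dome_washer 0.9 [ 562. -143.    8.] [363, 260]
side dome_washer 0.87 [ 708. -237.    4.] [460, 261]
side arbor_seat 0.63 [484.  32.  20.] [277, 224]
side flat_ring 0.75 [469. 252.   6.] [229, 191]
```

View pics/side0.png

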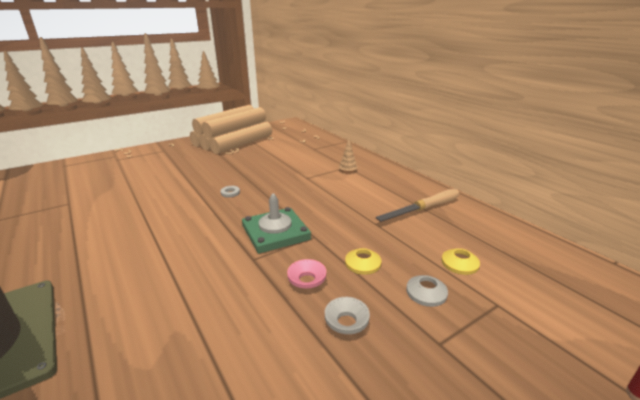

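```bash
python3 -c "
import cv2
i=cv2.imread('pics/scene0.png')[130:290,200:460]; cv2.imwrite('pics/sc1.png',cv2.resize(i,None,fx=3,fy=3,interpolation=2))"
```

```text
(no output)
```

View pics/sc1.png

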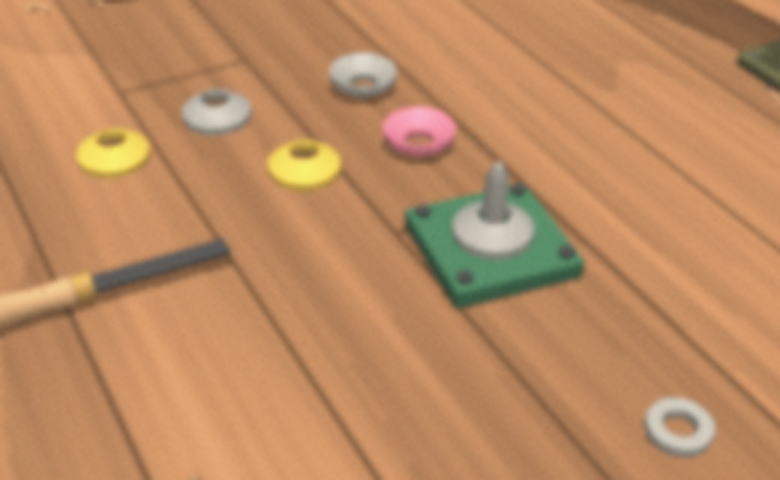

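Seen in the pictures (side image pixels):
- **Dish candidates:** steel dish (347,317) and pink dish (307,274). I choose the steel one.
- **Dome candidates:** steel dome (427,290), yellow domes (363,260) and (461,261), and the fixed washer on the arbor (276,225). I choose the loose steel dome.
- **Leave alone:** flat ring (230,191).

Next I move above the steel dish and check it with the wrist camera.

Call:
{"fn": "apply_moves", "kwargs": {"series": [3,-2.15,0.4,0,0,0,3,-2.15,0.4,0,0,0,3,-2.15,0.4,0,0,0,3,-2.15,0.4,0,0,0,3,-2.15,0.4,0,0,0,3,-2.15,0.4,0,0,0,3,-2.15,0.4,0,0,0,3,-2.15,0.4,0,0,0,3,-2.15,0.4,0,0,0,3,-2.15,0.4,0,0,0,3,-2.15,0.4,0,0,0,0,0,0,0,0,0], "hand": -1, "newtons": 25}}

```text
time_s: 1.5
position: [440.2, -258.5, 213.5]
ee_rot: [0.986, 0.164, 0.002, -0.002]
ft_force: [0.1, 0.2, -0.3]
opening: 88.1
finger_force: 0.0
```

```bash
cat >> h.py <<'E'
def delta(target,st=None):
    st=st or env.get_state()
    return Rn.from_quat(st['ee_rot']).inv().apply(np.array(target)-st['position'])/10
E
cat > look.py <<'E'
from h import *
import sys
s=env.get_state(); print(s['time_s'],s['position'].round(1),s['ee_rot'].round(4),s['joint_pos'].round(2),s['ft_force'].round(1),s['opening'])
f=imaging.grab_frame('wrist')
for q in ['dish_washer','dome_washer','arbor_seat']:
    for d in imaging.pinpoint(f,q): print(q,round(d['p'],2),w(f,d['centre'],s).round(1),px(f,d['centre']))
save(f,sys.argv[1])
E
python3 look.py w1.png
```

```text
1.5 [ 440.2 -258.5  213.5] [ 0.9865  0.1639  0.0025 -0.002 ] [ 0.53  0.61 -0.13  1.96  0.13  0.58 -0.93] [ 0.1  0.2 -0.3] 88.11503481176162
dish_washer 0.85 [ 459.9 -234.3   13.6] [301, 151]
dish_washer 0.69 [ 460.2 -127.7    9.9] [189, 112]
```

View pics/w1.png

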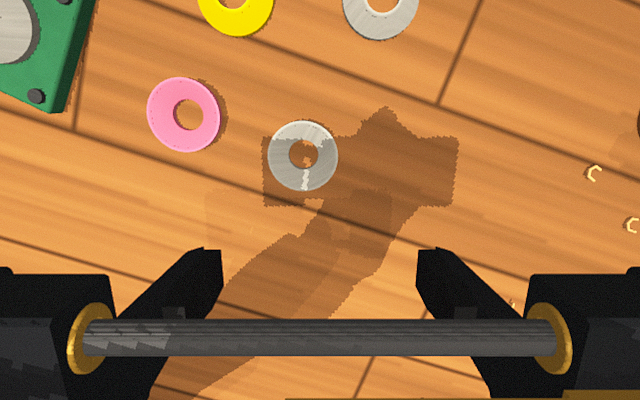

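The wrist picture shows the steel dish at (303,156), the pink one at (184,114), and the steel dome at (380,10). I'll refine the dish by fitting its outline.

```bash
cat >> h.py <<'E'
def fit(name,q,h,near,st=None):
    "outline ellipse centre intersected with plane z=h, all candidates within 60 mm of near"
    f=imaging.grab_frame(name); out=[]
    for d in imaging.regions_of(f,q):
        m=d['region'].astype(np.uint8); c=max(cv2.findContours(m,0,1)[0],key=len)
        if len(c)<8: continue
        (u,v),ax,_=cv2.fitEllipse(cv2.convexHull(c))
        r=np.array([(u-f['cx'])/f['fx'],(v-f['cy'])/f['fy'],1])
        o=w(f,[0,0,0],st); k=w(f,r,st)-o; t=(h-o[2])/k[2]; P=o+t*k
        if np.hypot(*(P[:2]-near[:2]))<60: out.append((round(d['p'],2),P.round(1),[round(u),round(v)],np.round(np.array(ax)*t/f['fx'],1)))
    return out
E
python3 - <<'E'
from h import *
s=env.get_state(); n=np.array([457,-236])
print(fit('wrist','dish_washer',18,n,s))
for c in ['scene','side']: print(c,fit(c,'dish_washer',18,n)); print(c,fit(c,'dome_washer',6,np.array([602,-255])))
print(delta([457,-236,150]))
E
```

```text
[(0.77, array([ 457.7, -236.5,   18. ]), [293, 144], array([63.8, 65. ]))]
scene [(0.53, array([ 458.2, -233.4,   18. ]), [320, 155], array([40.6, 63.1]))]
scene [(0.53, array([ 601.8, -257.6,    6. ]), [271, 167], array([43.3, 64.8]))]
side [(0.59, array([ 454.1, -239. ,   18. ]), [347, 315], array([53.7, 66.2]))]
side [(0.78, array([ 599.2, -259. ,    6. ]), [427, 291], array([46. , 65.8]))]
[ 3.12663957 -2.24470556  6.37632844]
```

Call:
{"fn": "apply_moves", "kwargs": {"series": [0.8,-0.55,1.6,0,0,0,0.8,-0.55,1.6,0,0,0,0.8,-0.55,1.6,0,0,0,0.75,-0.6,1.6,0,0,0,0,0,1.5,0,0,0,0,0,1.5,0,0,0,0,0,0,0,0,0,0,0,0,0,0,0,0,0,0,0,0,0,0,0,0,0,0,0]}}

```text
time_s: 3.03
position: [457.8, -236.1, 120.6]
ee_rot: [0.988, 0.157, 0.001, 0.001]
ft_force: [-0.2, 0.1, 0.3]
opening: 88.4
finger_force: 0.0
```

Run:
```python
from h import *
s=env.get_state(); n=np.array([457,-236]); print(s['position'],s['ee_rot'])
print(fit('wrist','dish_washer',18,n,s))
print(delta([457.5,-236.5,26]))
```

```text
[ 457.80823304 -236.08035245  120.63892289] [9.87587648e-01 1.57066309e-01 7.35222125e-04 5.20470989e-04]
[(0.59, array([ 458.1, -236.2,   18. ]), [319, 210], array([62.7, 64.6]))]
[-0.05371011  0.02752123  9.46059039]
```

Aligned within a millimetre. Now I descend and grip.

Call:
{"fn": "apply_moves", "kwargs": {"series": [0,0,1.5,0,0,0,0,0,1.5,0,0,0,0,0,1.5,0,0,0,0,0,1.5,0,0,0,0,0,1.3,0,0,0,0,0,1.1,0,0,0,0,0,0.7,0,0,0,0,0,0.3,0,0,0,0,0,0,0,0,0,0,0,0,0,0,0,0,0,0,0,0,0]}}

```text
time_s: 4.05
position: [457.7, -235.9, 26.3]
ee_rot: [0.988, 0.157, 0.0, 0.0]
ft_force: [0.0, -0.5, 0.3]
opening: 88.0
finger_force: 0.0
```

Call:
{"fn": "apply_moves", "kwargs": {"series": [0,0,0,0,0,0,0,0,0,0,0,0,0,0,0,0,0,0,0,0,0,0,0,0,0,0,0,0,0,0,0,0,0,0,0,0,0,0,0,0,0,0,0,0,0,0,0,0,0,0,0,0,0,0,0,0,0,0,0,0], "hand": 0.5, "newtons": 25}}

```text
time_s: 4.88
position: [457.4, -235.7, 25.9]
ee_rot: [0.988, 0.157, 0.0, 0.0]
ft_force: [-0.0, -0.1, 4.5]
opening: 62.5
finger_force: 25.0
```

Call:
{"fn": "apply_moves", "kwargs": {"series": [0,0,-0.5,0,0,0,0,0,-1,0,0,0,0,0,-1.5,0,0,0,0,0,-2,0,0,0,0,0,-2,0,0,0,0,0,-2,0,0,0,0,0,-2,0,0,0,0,0,-1,0,0,0,0,0,0,0,0,0,0,0,0,0,0,0,0,0,0,0,0,0]}}

```text
time_s: 5.8
position: [456.7, -235.4, 144.9]
ee_rot: [0.988, 0.157, -0.001, -0.0]
ft_force: [-0.8, 1.0, -2.2]
opening: 62.2
finger_force: 25.0
```

Run:
```python
from h import *
for c in ['scene','side']:
    f=imaging.grab_frame(c)
    for q in ['dish_washer','arbor_seat']:
        for d in imaging.pinpoint(f,q): print(c,q,round(d['p'],2),w(f,d['centre']).round(1))
    for q in ['arbor_seat']:
        for d in imaging.recognise(f,q): print('rec',d['p'],w(f,d['centre']))
save(f,'side1.png')
print(delta([484.5,31.5,170]))
```

```text
scene dish_washer 0.72 [ 455.  -127.4   15.7]
scene dish_washer 0.48 [ 456.1 -234.7  131.8]
scene arbor_seat 0.94 [484.4  32.9  20.8]
scene arbor_seat 0.47 [ 454.1 -232.5  130.7]
rec 0.96 [494.60940257  49.61471042  18.67790244]
side dish_washer 0.83 [ 455.4 -236.   125.9]
side dish_washer 0.57 [ 456.1 -121.8   13.1]
side arbor_seat 0.8 [483.5  37.9  22.5]
rec 0.8 [475.78684744  12.81920995  22.42541335]
[ 10.89223325 -24.53637759  -2.45990052]
```

Call:
{"fn": "apply_moves", "kwargs": {"series": [0.2,-1.0,-0.5,0,0,0,0.3,-2.3,-0.5,0,0,0,0.3,-2.5,-0.5,0,0,0,0.4,-2.5,-0.5,0,0,0,0.4,-2.5,-0.5,0,0,0,0.4,-2.5,0,0,0,0,0.4,-2.5,0,0,0,0,0.4,-2.5,0,0,0,0,0.4,-2.5,0,0,0,0,0.3,-2.2,0,0,0,0,0,-1.5,0,0,0,0,0,0,0,0,0,0]}}

```text
time_s: 7.2
position: [413.3, 12.2, 171.0]
ee_rot: [0.987, 0.161, -0.0, -0.001]
ft_force: [-0.0, 0.9, -1.4]
opening: 62.5
finger_force: 25.0
```

Call:
{"fn": "apply_moves", "kwargs": {"series": [0,0,0,0,0,0,0,0,0,0,0,0,0,0,0,0,0,0,0,0,0,0,0,0]}}

```text
time_s: 7.53
position: [414.7, 7.1, 170.8]
ee_rot: [0.988, 0.156, 0.0, 0.0]
ft_force: [-0.3, 1.1, -1.4]
opening: 62.4
finger_force: 25.0
```

```bash
python3 look.py w2.png; python3 -c "
from h import *
print(delta([484.5,32,140]))"
```

```text
7.5333 [414.7   7.1 170.8] [9.877e-01 1.562e-01 2.000e-04 2.000e-04] [-0.13  0.6  -0.01  2.27  0.01  0.27 -1.4 ] [-0.3  1.1 -1.4] 62.439685522959465
dish_washer 0.64 [ 457.3 -125.4    9.1] [485, 189]
dome_washer 0.73 [ 564.6 -139.3   13.2] [567, 63]
arbor_seat 0.73 [481.9  35.1  18.1] [310, 98]
[ 7.40508901 -0.15385911  3.06942431]
```

View pics/w2.png

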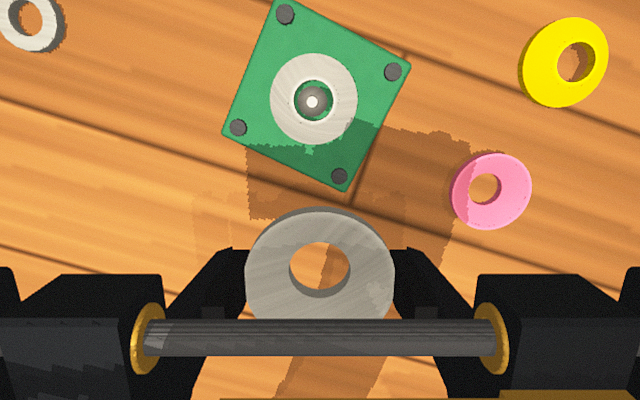

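The picture shows the pin tip at (312,101), the fixed washer centred near (314,98), and the held dish between the jaws with its hole at (319,268). I compute the offsets from these.

Run:
```python
from h import *
s=env.get_state(); f=imaging.grab_frame('wrist')
def ray(u,v,h):
    o=w(f,[0,0,0],s);k=w(f,[(u-f['cx'])/f['fx'],(v-f['cy'])/f['fy'],1],s)-o
    return o+k*(h-o[2])/k[2]
print('tip',ray(312,101,88),'washer',ray(314,98,26))
for z in (12,18,24): print('hole',z,(ray(319.5,268,s['position'][2]-z)-s['position']).round(1))
print(delta([484.5,32,140]))
hs=cv2.cvtColor(f['img'],cv2.COLOR_RGB2HSV)
c=[k for k in range(1)]
for c in ['scene','side']: print(fit(c,'arbor_seat',24,np.array([484,32])))
```

```text
tip [481.32590258  33.04131166  88.        ] washer [482.53990082  33.0940119   26.        ]
hole 12 [  3.3   0.5 -12. ]
hole 18 [  0.4  -0.5 -18. ]
hole 24 [ -2.5  -1.5 -24. ]
[ 7.40098948 -0.1373454   3.07072001]
[(0.72, array([489.2,  43.4,  24. ]), [363, 210], array([113.4, 148.6]))]
[(0.95, array([473.8,  18.6,  24. ]), [275, 227], array([117. , 137.3]))]
```

Call:
{"fn": "apply_moves", "kwargs": {"series": [0.6,0,0,0,0,0,1.2,-0.1,0,0,0,0,1.5,-0.1,0,0,0,0,1.5,0,0,0,0,0,1.3,0,0,0,0,0,0.8,0,0,0,0,0,0.4,0,0,0,0,0,0,0,1.5,0,0,0,0,0,1.5,0,0,0,0,0,1,0,0,0,0,0,0,0,0,0,0,0,0,0,0,0]}}

```text
time_s: 8.98
position: [482.5, 32.5, 130.4]
ee_rot: [0.988, 0.157, -0.001, 0.0]
ft_force: [0.4, -0.1, -1.5]
opening: 62.7
finger_force: 25.0
```

Call:
{"fn": "apply_moves", "kwargs": {"series": [0,0,0,0,0,0,0,0,0,0,0,0]}}

```text
time_s: 9.15
position: [483.6, 32.7, 131.4]
ee_rot: [0.988, 0.157, 0.001, 0.0]
ft_force: [-1.1, 0.8, -1.5]
opening: 62.7
finger_force: 25.0
```

Run:
```python
from h import *
print(delta([483,32.8,68]))
f=imaging.grab_frame('wrist');save(f,'w3.png')
a=imaging.grab_frame('side')['img'][150:280,200:360]; b=imaging.grab_frame('scene')['img'][140:270,290:450]
cv2.imwrite('pics/c3.png',cv2.resize(np.hstack([a,b])[:,:,::-1],None,fx=2.5,fy=2.5,interpolation=cv2.INTER_CUBIC))
```

```text
[-0.05537343 -0.03323275  6.33694962]
```

View pics/c3.png

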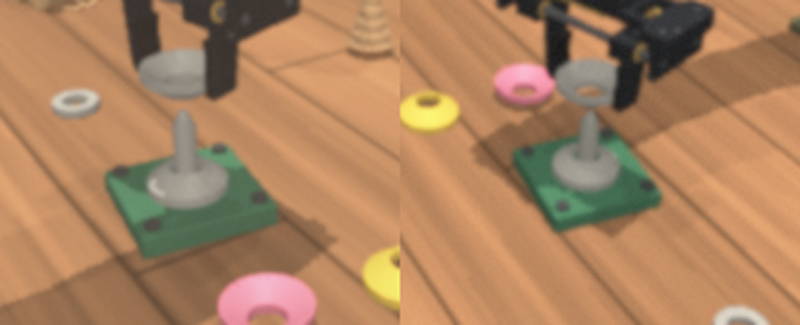

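The dish is level and centred over the pin in both views: pin tip (183,115) with the dish at (183,75) on the left, and (590,115) with (590,80) on the right. I lower it in stages and watch the force.

Call:
{"fn": "apply_moves", "kwargs": {"series": [0,0,0.8,0,0,0,0,0,0.8,0,0,0,0,0,0.8,0,0,0,0,0,0.8,0,0,0,0,0,0.6,0,0,0,0,0,0,0,0,0,0,0,0,0,0,0]}}

```text
time_s: 9.88
position: [482.9, 32.6, 92.1]
ee_rot: [0.988, 0.157, -0.001, 0.0]
ft_force: [-0.1, -0.1, -1.5]
opening: 62.6
finger_force: 25.0
```

Call:
{"fn": "apply_moves", "kwargs": {"series": [0,0,0.7,0,0,0,0,0,0.7,0,0,0,0,0,0.5,0,0,0,0,0,0.4,0,0,0,0,0,0.2,0,0,0,0,0,0,0,0,0,0,0,0,0,0,0]}}

```text
time_s: 10.47
position: [483.2, 32.7, 67.6]
ee_rot: [0.988, 0.157, -0.0, 0.0]
ft_force: [-0.7, 0.8, -1.1]
opening: 62.4
finger_force: 25.0
```

Call:
{"fn": "apply_moves", "kwargs": {"series": [0,0,0.1,0,0,0,0,0,0,0,0,0]}}

```text
time_s: 10.63
position: [483.4, 32.7, 66.8]
ee_rot: [0.988, 0.157, 0.0, 0.0]
ft_force: [-0.7, 0.6, -1.2]
opening: 62.3
finger_force: 25.0
```

Call:
{"fn": "apply_moves", "kwargs": {"series": [0,0,0,0,0,0,0,0,0,0,0,0,0,0,0,0,0,0,0,0,0,0,0,0,0,0,0,0,0,0,0,0,0,0,0,0,0,0,0,0,0,0], "hand": -1}}

```text
time_s: 11.22
position: [483.3, 32.7, 66.7]
ee_rot: [0.988, 0.157, 0.0, 0.0]
ft_force: [0.4, 0.2, 0.7]
opening: 88.4
finger_force: 0.0
```

Call:
{"fn": "apply_moves", "kwargs": {"series": [0,0,-0.5,0,0,0,0,0,-1,0,0,0,0,0,-2,0,0,0,0,0,-2,0,0,0,0,0,-2,0,0,0,0,0,-2,0,0,0,0,0,-1.5,0,0,0,0,0,-1,0,0,0,0,0,0,0,0,0,0,0,0,0,0,0]}}

```text
time_s: 12.05
position: [483.5, 32.7, 187.6]
ee_rot: [0.988, 0.157, 0.001, 0.0]
ft_force: [-0.1, 0.3, -0.5]
opening: 88.1
finger_force: 0.0
```

Run:
```python
from h import *
print(env.get_state()['position'],delta([544,-274,200]))
for c in ['scene','side']:
    f=imaging.grab_frame(c)
    for q in ['dish_washer','dome_washer']:
        for d in imaging.pinpoint(f,q): print(c,q,round(d['p'],2),w(f,d['centre']).round(1))
    g=f['img'][150:280,200:360] if c=='side' else f['img'][140:270,290:450]
    a=g if c=='scene' else np.hstack([a,g])
cv2.imwrite('pics/c4.png',cv2.resize(a[:,:,::-1],None,fx=2.5,fy=2.5,interpolation=cv2.INTER_CUBIC))
```

```text
[483.46972598  32.68922785 187.58421439] [-3.76856167 31.03278243 -1.2360585 ]
scene dish_washer 0.82 [486.5  32.9  51.1]
scene dish_washer 0.69 [ 455.1 -126.8   15.4]
scene dome_washer 0.76 [ 566.9 -141.    11.5]
scene dome_washer 0.67 [ 710.7 -238.2   12.6]
scene dome_washer 0.48 [ 603.4 -259.5    9.8]
side dish_washer 0.78 [481.6  31.7  47.5]
side dish_washer 0.73 [ 456.  -121.8   10.5]
side dome_washer 0.94 [ 561.6 -141.     9.5]
side dome_washer 0.81 [ 602.5 -252.6   10.9]
side dome_washer 0.71 [ 707.3 -237.7    6.6]
side dome_washer 0.16 [469.  249.9   2.1]
```

View pics/c4.png

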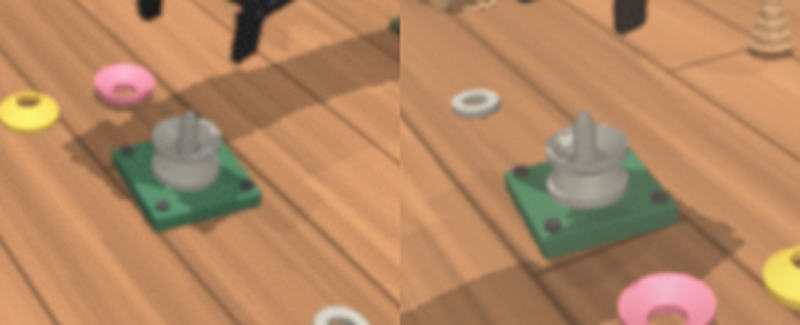

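The dish sits level on the fixed washer with the pin through it, at (187,150) and (588,155). Next is the dome.

Call:
{"fn": "apply_moves", "kwargs": {"series": [-0.2,1.2,0,0,0,0,-0.3,2.5,0,0,0,0,-0.4,3,0,0,0,0,-0.4,3,0,0,0,0,-0.4,3,0,0,0,0,-0.4,3,0,0,0,0,-0.4,3,0,0,0,0,-0.4,3,0,0,0,0,-0.4,3,0,0,0,0,-0.3,3,0,0,0,0,-0.2,2,0,0,0,0,0,1.3,0,0,0,0]}}

```text
time_s: 13.35
position: [542.6, -277.5, 186.0]
ee_rot: [0.988, 0.155, -0.001, 0.001]
ft_force: [0.2, -0.1, -0.8]
opening: 88.3
finger_force: 0.0
```

Call:
{"fn": "apply_moves", "kwargs": {"series": [0,0,0,0,0,0,0,0,0,0,0,0,0,0,0,0,0,0,0,0,0,0,0,0,0,0,0,0,0,0]}}

```text
time_s: 13.77
position: [543.4, -272.2, 186.7]
ee_rot: [0.987, 0.158, -0.0, -0.0]
ft_force: [0.4, -0.6, -0.7]
opening: 88.3
finger_force: 0.0
```

Run:
```python
from h import *
s=env.get_state(); n=np.array([602,-256]); print(s['position'])
print(fit('wrist','dome_washer',6,n,s)); f=imaging.grab_frame('wrist'); save(f,'w5.png')
print(delta([602,-257,110]))
```

```text
[ 543.4467794  -272.17329981  186.70818944]
[(0.61, array([ 603.4, -257.1,    6. ]), [324, 111], array([63.6, 65.4]))]
[6.06026485 0.29803957 7.68549438]
```

View pics/w5.png

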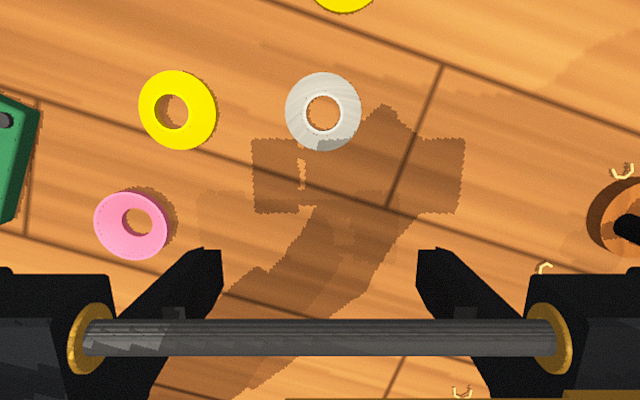

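The steel dome is at (323,111), and the yellow ones at (178,110) and (343,2) stay where they are. I move above the steel dome at about (603,-257).

Call:
{"fn": "apply_moves", "kwargs": {"series": [1,0.1,0.8,0,0,0,1.2,0.1,1.2,0,0,0,1.2,0.1,1.2,0,0,0,1.2,0,1.2,0,0,0,1,0,1.2,0,0,0,0.55,0,1,0,0,0,0,0,0.7,0,0,0,0,0,0.4,0,0,0,0,0,0,0,0,0,0,0,0,0,0,0,0,0,0,0,0,0]}}

```text
time_s: 14.83
position: [602.7, -258.2, 110.4]
ee_rot: [0.988, 0.157, 0.0, 0.0]
ft_force: [-1.5, -0.2, -0.7]
opening: 88.2
finger_force: 0.0
```

Run:
```python
from h import *
s=env.get_state(); n=np.array([602,-256]); print(s['position'])
print(fit('wrist','dome_washer',6,n,s))
print(delta([603,-257,21]))
```

```text
[ 602.68165757 -258.22795255  110.41918007]
[(0.65, array([ 603.8, -256.7,    6. ]), [317, 207], array([62.7, 64.1]))]
[ 0.03603981 -0.10665408  8.95281829]
```

Call:
{"fn": "apply_moves", "kwargs": {"series": [0.1,-0.1,1.3,0,0,0,0,0,1.5,0,0,0,0,0,1.5,0,0,0,0,0,1.5,0,0,0,0,0,1.2,0,0,0,0,0,0.9,0,0,0,0,0,0.6,0,0,0,0,0,0.4,0,0,0,0,0,0,0,0,0,0,0,0,0,0,0,0,0,0,0,0,0]}}

```text
time_s: 15.85
position: [603.9, -256.5, 21.2]
ee_rot: [0.988, 0.157, 0.001, 0.0]
ft_force: [0.6, -0.4, -0.6]
opening: 87.9
finger_force: 0.0
```

Call:
{"fn": "apply_moves", "kwargs": {"series": [0,0,0,0,0,0,0,0,0,0,0,0,0,0,0,0,0,0,0,0,0,0,0,0,0,0,0,0,0,0,0,0,0,0,0,0,0,0,0,0,0,0,0,0,0,0,0,0,0,0,0,0,0,0,0,0,0,0,0,0], "hand": 0.5, "newtons": 25}}

```text
time_s: 16.68
position: [603.5, -256.3, 20.9]
ee_rot: [0.988, 0.157, 0.0, 0.0]
ft_force: [0.5, -0.4, 3.0]
opening: 63.2
finger_force: 25.0
```

Call:
{"fn": "apply_moves", "kwargs": {"series": [0,0,-0.5,0,0,0,0,0,-1,0,0,0,0,0,-1.5,0,0,0,0,0,-2,0,0,0,0,0,-2,0,0,0,0,0,-2,0,0,0,0,0,-2.5,0,0,0,0,0,-2.5,0,0,0,0,0,-1.5,0,0,0,0,0,-0.5,0,0,0,0,0,0,0,0,0,0,0,0,0,0,0]}}

```text
time_s: 17.68
position: [603.0, -256.1, 180.7]
ee_rot: [0.988, 0.157, -0.0, -0.0]
ft_force: [0.5, 0.0, -2.0]
opening: 63.0
finger_force: 25.0
```

Run:
```python
from h import *
print(delta([483.3,32.7,180]),delta([410,9,180]))
f=imaging.grab_frame('side')
for d in imaging.pinpoint(f,'dome_washer'): print(round(d['p'],2),w(f,d['centre']).round(1))
```

```text
[ -2.4039652  -31.16846527   0.07880884] [-10.10754892 -31.19261309   0.08264975]
0.91 [ 709.1 -237.6    5.2]
0.69 [ 602.8 -252.1  169.6]
0.65 [ 563.7 -139.     9.8]
```

Call:
{"fn": "apply_moves", "kwargs": {"series": [-0.1,-1,0,0,0,0,-0.2,-2.5,0,0,0,0,-0.2,-3,0,0,0,0,-0.3,-3,0,0,0,0,-0.3,-3,0,0,0,0,-0.3,-3,0,0,0,0,-0.3,-3,0,0,0,0,-0.3,-3,0,0,0,0,-0.2,-3,0,0,0,0,-0.2,-3,0,0,0,0,0,-2.2,0,0,0,0,0,-1.4,0,0,0,0]}}

```text
time_s: 18.78
position: [481.8, 35.5, 180.2]
ee_rot: [0.987, 0.159, -0.001, -0.001]
ft_force: [-0.6, -0.0, -0.9]
opening: 62.9
finger_force: 25.0
```

Call:
{"fn": "apply_moves", "kwargs": {"series": [0,0,0.8,0,0,0,0,0,1,0,0,0,0,0,0.8,0,0,0,0,0,0.4,0,0,0,0,0,0,0,0,0,0,0,0,0,0,0,0,0,0,0,0,0]}}

```text
time_s: 19.37
position: [484.3, 31.5, 150.8]
ee_rot: [0.988, 0.157, 0.0, 0.0]
ft_force: [-0.1, -0.1, -1.1]
opening: 63.0
finger_force: 25.0
```

Run:
```python
from h import *
print(delta([483.3,32.7,82]))
for c in ['scene','side']:
    f=imaging.grab_frame(c)
    g=f['img'][130:260,200:360] if c=='side' else f['img'][120:250,290:450]
    a=g if c=='scene' else np.hstack([a,g])
cv2.imwrite('pics/c6.png',cv2.resize(a[:,:,::-1],None,fx=2.5,fy=2.5,interpolation=cv2.INTER_CUBIC))
```

```text
[-0.0540933  -0.15012751  6.87764456]
```

View pics/c6.png

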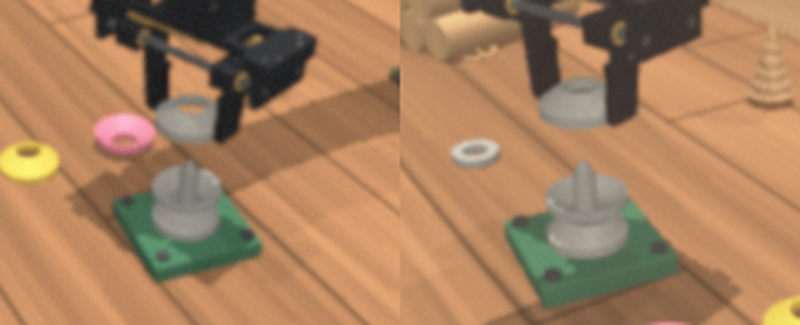

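The dome is level above the pin: dome (188,118) over tip (188,165) on the left, and (580,105) over (583,165) on the right. I make a small correction and lower it.

Call:
{"fn": "apply_moves", "kwargs": {"series": [-0.1,-0.1,0,0,0,0,0,0,0.8,0,0,0,0,0,0.8,0,0,0,0,0,0.8,0,0,0,0,0,0.8,0,0,0,0,0,0.8,0,0,0,0,0,0.5,0,0,0,0,0,0,0,0,0,0,0,0,0,0,0]}}

```text
time_s: 20.22
position: [482.6, 32.5, 105.3]
ee_rot: [0.988, 0.157, -0.0, 0.0]
ft_force: [-0.4, 0.0, -1.6]
opening: 63.1
finger_force: 25.0
```

Call:
{"fn": "apply_moves", "kwargs": {"series": [0,0,0.7,0,0,0,0,0,0.7,0,0,0,0,0,0.5,0,0,0,0,0,0.3,0,0,0,0,0,0.2,0,0,0,0,0,0,0,0,0,0,0,0,0,0,0]}}

```text
time_s: 20.8
position: [482.8, 32.5, 81.6]
ee_rot: [0.988, 0.157, -0.0, 0.0]
ft_force: [-1.2, -0.3, -0.9]
opening: 62.8
finger_force: 25.0
```

Call:
{"fn": "apply_moves", "kwargs": {"series": [0,0,0,0,0,0,0,0,0,0,0,0,0,0,0,0,0,0,0,0,0,0,0,0,0,0,0,0,0,0,0,0,0,0,0,0,0,0,0,0,0,0], "hand": -1}}

```text
time_s: 21.38
position: [482.8, 32.5, 81.8]
ee_rot: [0.988, 0.157, 0.0, 0.0]
ft_force: [0.0, 0.0, 0.5]
opening: 88.4
finger_force: 0.0
```

Call:
{"fn": "apply_moves", "kwargs": {"series": [0,0,-0.5,0,0,0,0,0,-1,0,0,0,0,0,-2,0,0,0,0,0,-2,0,0,0,0,0,-2,0,0,0,0,0,-2,0,0,0,0,0,-1.5,0,0,0,0,0,-1,0,0,0,0,0,0,0,0,0,0,0,0,0,0,0]}}

```text
time_s: 22.22
position: [483.0, 32.5, 202.6]
ee_rot: [0.988, 0.157, 0.001, 0.0]
ft_force: [-0.1, -0.3, -0.7]
opening: 88.4
finger_force: 0.0
```

Run:
```python
from h import *
for c in ['scene','side']:
    f=imaging.grab_frame(c)
    for q in ['dish_washer','dome_washer']:
        for d in imaging.pinpoint(f,q): print(c,q,round(d['p'],2),w(f,d['centre']).round(1))
    g=f['img'][130:260,200:360] if c=='side' else f['img'][120:250,290:450]
    a=g if c=='scene' else np.hstack([a,g])
cv2.imwrite('pics/c7.png',cv2.resize(a[:,:,::-1],None,fx=2.5,fy=2.5,interpolation=cv2.INTER_CUBIC))
```

```text
scene dish_washer 0.74 [ 454.1 -127.3   14.9]
scene dish_washer 0.6 [482.   32.3  50.6]
scene dome_washer 0.8 [485.7  29.1  71. ]
scene dome_washer 0.62 [ 563.1 -140.8   12. ]
side dish_washer 0.65 [ 455.5 -122.1   12.1]
side dish_washer 0.52 [485.5  34.7  49.2]
side dome_washer 0.85 [476.7  37.9  70. ]
side dome_washer 0.8 [ 564.6 -142.4    6.6]
side dome_washer 0.6 [ 708.7 -237.4    1.6]
side dome_washer 0.2 [482.8  37.7  20.3]
```

View pics/c7.png

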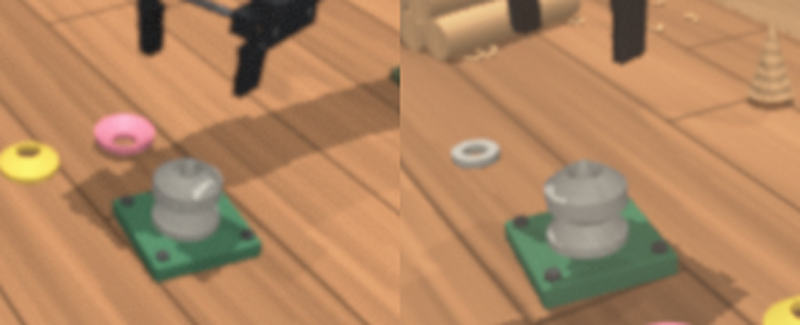

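The full stack is level at (187,195) and (587,205), with the dome rim to rim on the dish and the gripper clear. I hand it in.

```bash
python3 -c "
from bench import env
print(env.job_done())"
```

```text
the job is handed in; nothing more can be done
None
```

Both steel cone washers are on the arbor in the right order (dish, then dome), level and with the gripper clear in the last pictures; the job is handed in at about 22 s, but the hand-in returned no verdict.

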